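# Hold the instrument box against its docking bracket

### The job

Lift the loose lid off the oblong steel instrument box and set it down gently, flat, in the middle of the empty rubber mat. Then bring the open box up to the docking bracket so that its narrow end sits squarely and centred on the sprung plate, still standing on the trolley top, and without ramming it press the plate in about half of its 30 mm travel (about 8 N), so that a colleague can put the screws in from inside the box. Finish while still holding the box pressed like that with the fingers, and leave everything else where it stands.

Things in the scene. Friction and masses are not known exactly. Their poses are not given: they have to be found in the camera images.
- box: open-topped oblong sheet-steel box, 110 (x) x 64 (y) x 80 high, walls 3 thick, about 0.45 kg, loose on the trolley top; origin at the centre of its underside, z up. Its ends are alike; it starts with its +x end facing the bracket within 0.45 rad, about 10 to 15 cm short of it. Can be gripped from above across its 64 mm width once the lid is off, or pushed.
- lid: loose steel lid on the box, 0.14 kg: plate 114 x 68 x 4 over a locating lip 100 x 54 x 5 that sits in the box with 2 clearance; origin at the centre of the lip's underside, axes as the box's. Plate top 9 above the origin; on it a stem 10 across and 12 high, then a round knob 24 across, 21 to 45 above the origin. On the box the origin is 75 above the trolley top; set down, it rests on its lip.
- mat: empty flat black rubber mat, fixed, 160 (its x) x 150 (its y) x 3 thick, to the left or the right of the box (a steel tray of the same outline and 18 high with wrapped syringes lies on the other side); origin at the centre of its underside
- dock: aluminium docking bracket fixed to the trolley top beyond the box, 150 wide, 105 high; on its near side a sprung steel plate, 80 wide, 3 to 89 above the trolley top. Origin on the trolley top below the middle of the plate's near face with the plate fully out; x points from that face into the bracket (the way to press), y along the face, z up.
- dock_plate (a joint): how far the sprung plate is pressed in along the bracket's x, 0 (fully out) to 0.030 m (stopped); its spring pushes back with 2 N at 0, growing by 4 N per 10 mm (8 N at 0.015, 14 N at 0.030)
- tape: bystander: roll of white tape lying flat, 54 across, 22 high, just to the left of the bracket; origin at the centre of its underside; leave it alone
- vial: bystander: small glass vial, 28 across, 50 high, just to the right of the bracket; origin at the centre of its underside; leave it alone
- canister: bystander: round steel canister with its own knobbed cover, 90 across, 119 high, well to the right of the bracket; origin at the centre of its underside; leave it alone
- pump: bystander: white pump bottle, 64 across, 157 high, well to the left of the bracket; origin at the centre of its underside; leave it alone
- thermometer: bystander: hand-held thermometer lying flat, 140 x 40 x 30, near the robot on its left; origin at the centre of its underside; leave it alone
- pen: bystander: marker pen lying flat, 135 long, 11 thick, near the robot on its right; origin at the centre of its underside; leave it alone

How it is judged:
On the way, in this order (a step that is already met when the one before it is completed fails the run):
1. the lid is lifted clear of the box in the fingers (z of lid in the frame of box above 0.09 m and contact force between the fingers and lid above 0.5 N and contact force between lid and box below 0.05 N), for 0.1 s.
2. the lid lies flat in the middle of the mat, let go (x of lid in the frame of mat between -0.05 and 0.05 m and y of lid in the frame of mat between -0.05 and 0.05 m and height (world z) of lid below 0.01 m and angle between lid's own z axis and vertical below 0.1 rad and contact force between the fingers and lid below 0.05 N and linear speed of lid below 0.03 m/s), for 0.2 s.
3. the box is pressed squarely on the sprung plate with 5 to 11 N (contact force between box and dock between 5 and 11 N and angle between the x axis of box and the x axis of dock, either way round below 0.07 rad and y of box in the frame of dock between -0.012 and 0.012 m and height (world z) of box below 0.006 m and angle between box's own z axis and vertical below 0.06 rad and contact force between the fingers and box above 2 N), for 0.5 s.
At the end, for the whole second after the job is handed in: Fingers hold the still box, upright on the trolley top, on the sprung plate with 5 to 11 N (plate 7.5 to 22.5 mm in), within 0.07 rad of square, 12 mm of centred; the lid lies flat, upright, released on the mat, its centre within 50 mm of the mat's middle along each mat axis (all of step 2 and all of step 3 and linear speed of box below 0.01 m/s); the arm keeps its last pose, push and grip.
It fails at once if the box is rammed into the bracket (over 20 N) (contact force between box and dock above 20 N).
It fails at once if the lid is dropped (over 0.7 m/s out of the fingers) (linear speed of lid above 0.7 m/s and contact force between the fingers and lid below 0.05 N).
It fails at once if a bystander is displaced by more than 20 mm or tipped over (distance of any of tape, vial, canister, pump, thermometer, pen from where it was at the start of the episode above 0.02 m or angle between any of tape, vial, canister, pump, thermometer, pen's own z axis and vertical above 0.3 rad).
It also fails if it takes over 59 s, if anything falls off the work surface, if the arm or the gripper's body presses on something with over 40 N, if the wrist force passes 120 N, or if a joint passes its speed limit or range.

### The arm

A 6-joint arm with a two-finger parallel gripper is mounted at the origin on the work surface. World frame = base frame: x ahead of the robot, y to its left, z up, the work surface at z = 0. Lengths are in m, angles in rad, forces in N, time in s.
With the tool pointing down it reaches from about 0.375 to 0.825 m from the base axis. Payload 5.5 kg.
Tool frame: the origin (TCP) lies midway between the tips of the shut fingers; the grasp point (between the pads) lies 19 mm behind it; z points along the fingers, y is the line along which they close (so a half turn about z gives the same grasp; the last joint's range is limited). The gripper opens to 85 mm and grips with 20 to 120 N. Pads are 22 mm wide; open, the fingers measure 114 mm over their backs; the gripper's body (76 mm by 85 mm) begins 54 mm behind the grasp point. The pads swing forward as they close: fully open they stand 13 mm farther back than shut.
Start: joints at [1.141, 0.314, -0.047, 1.21, 0, 1.571], TCP at [0.25, 0.545, 0.199] pointing down, gripper open.
Joint ranges: [-2.67, 2.67], [-0.69, 1.73], [-1.03, 1.25], [-2.08, 2.16], [-1.42, 1.45], [-3.14, 3.14]. Speed limits (rad/s): [2.39, 2.39, 3.01, 3.14, 3.14, 3.14].

### API

Orientations are given as a 3x3 rotation matrix whose columns are the frame's x, y, z axes.
In Python, from cell import sense, camera, hand_in, boxes_of gives the robot as it stands.
- The arm moves only by the tool arm_command, never from a script. Its argument "motion" is a list of rows, each an object of numbers: "fingers": the finger opening in mm, from 0 to 85.4; "dx", "dy", "dz": the shift along the tool's x, y, z in mm; "spin": the turn about the tool's z in degrees. In form: [{"fingers": .., "dx": .., "dy": .., "dz": .., "spin": ..}, ...]. A call has 1 to 10 rows; each row is the pose to reach, as a shift and turn from the pose commanded when the call began, along the tool's axes at that moment; what a row does not reach only later rows make up. A row lasts 1/8 s, in which the tool goes at most 62.5 mm and 10.7 degrees, less where a joint would pass 70% of its speed; a pose out of reach is approached as far as the arm can. A call with a gripper value outside its range is refused whole. The fingers move at their own pace and stop on an object; "squeeze" is the grip in N (left out, the last holds). Time passes only in rows, so rows that repeat a pose let the fingers close. It gives the time, the measured TCP pose, the force, the opening and the grip force at its end, in the units of the state.
- sense(): the state, without advancing time (a new reading comes with each control period).
- camera(name): name is "scene" or "top"; returns a dict with "pixels" (400x640x3 uint8, red, green, blue), "intrinsics" (3x3 intrinsics, pixels), "R" (3x3) and "t" (3): a world point X has camera coordinates R X + t. Camera axes: x right, y down, z forward; pixel columns grow to the right and rows downward; lengths in m; the calibration is good to about 2 mm. A picture is of the moment at which its call begins. There is no depth.
- hand_in(): hands the job in; it is judged then, once.
Trained networks look in the newest picture that a camera, given by its name, has taken for a name from the list of things; names that differ only in an ending like _2 or _b are one class to them, and where a whole thing is asked for, a point or a joint stands for the part that bears it (a point fixed in the world has none). Each returns a list of dicts, best first, with "conf" (0 to 1); they miss things now and then, are a little off and sometimes report something else, mostly with a low value. They report only what shows in the picture. A call takes as long as a camera call.
- boxes_of(camera, target): "box" ([centre column, centre row, width, height] in pixels, round what is visible of it).
The state is a dict: "t": time; "joints": joint angles; "qd": joint speeds; "effort": joint torques, N m; "tcp_pos": TCP position; "eef_rot": TCP orientation; "contact_force": force on the tool from outside, world axes, zero at the start; "ft_torque": the same for the moment, N m; "gripper_width": opening from 0.0 (shut) to 1.0 (fully open); "grip_force": force on a finger pad.
Only numpy, scipy, OpenCV 4.12 (cv2) and the standard library are available. Lean on these libraries where they do the work, as an engineer would, in place of code of your own. Each camera call takes 0.05 s, during which the arm holds its last target. There are 200 camera calls.

## Working session

There is one attempt and no reset: what is moved stays moved. The work goes in short steps, Python scripts to look and compute and a tool call to move; the robot and the scene stay as the last step left them, time stands still between calls to the robot, and variables do not carry over. Pictures are saved under pics/ and viewed, at most 10 in all, crops included, and the job is handed in when it is done.

Besides the shell and the picture viewer there is one more tool, called after "Emit:" by a JSON object that holds its "fn" and its "kwargs". arm_command: Moves the arm, as the interface text tells. Its arguments: {"type":"object","properties":{"motion":{"type":"array","items":{"type":"object","properties":{"fingers":{"type":"number"},"dx":{"type":"number"},"dy":{"type":"number"},"dz":{"type":"number"},"spin":{"type":"number"}}}},"squeeze":{"type":"number"}},"required":["motion"]}

```bash
mkdir -p pics; ls; cat > h.py <<'E'
import numpy as np, cv2
from cell import sense, camera, hand_in, boxes_of
def snap(n,f=None):
    c=camera(n)
    if f: cv2.imwrite('pics/'+f,c['pixels'][:,:,::-1])
    return c
def ray(c,u,v,z):
    K=np.array(c['intrinsics']);R=np.array(c['R']);t=np.array(c['t'])
    d=R.T@np.linalg.inv(K)@np.array([u,v,1.]);o=-R.T@t
    return o+d*(z-o[2])/d[2]
def proj(c,X):
    p=np.array(c['intrinsics'])@(np.array(c['R'])@np.array(X)+np.array(c['t']));return p[:2]/p[2]
E
python3 - <<'E'
from h import *
for n in('top','scene'):
    c=snap(n,n+'0.png')
    print(n,-np.array(c['R']).T@c['t'],np.array(c['intrinsics'])[0,0])
    for k in('box','lid','mat','dock','dock_plate'):
        for b in boxes_of(n,k)[:2]: print(k,b['conf'],np.round(b['box']))
s=sense();print(s['t'],s['eef_rot'])
E
```

```text
pics
top [0.2396101 0.0131528 1.3198589] 437.7763163025401
box 0.55 [330. 224.  24.   8.]
lid 0.62 [414. 120.  32.  36.]
lid 0.6 [326. 204.  26.  39.]
mat 0.82 [205. 200.  54.  52.]
dock 0.69 [333. 130.  50.  46.]
dock_plate 0.77 [330. 132.  28.  35.]
dock_plate 0.15 [290. 131.  20.  21.]
scene [ 0.89053555 -0.68698865  0.95499112] 490.675058079783
box 0.83 [290. 213.  52.  33.]
lid 0.59 [291. 197.  53.  32.]
mat 0.68 [366. 135.  70.  47.]
mat 0.61 [430. 142.  28.  59.]
dock 0.81 [388. 259.  72.  84.]
dock_plate 0.74 [378. 241.  53.  51.]
0.6 [[-9.09049468e-01  4.16688211e-01 -1.77548876e-07]
 [ 4.16688211e-01  9.09049467e-01 -2.11545875e-05]
 [-8.65346652e-06 -1.93045490e-05 -1.00000000e+00]]
```

View pics/top0.png

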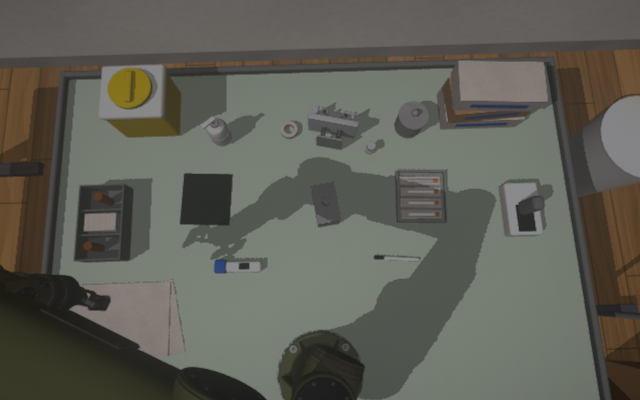

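View pics/scene0.png

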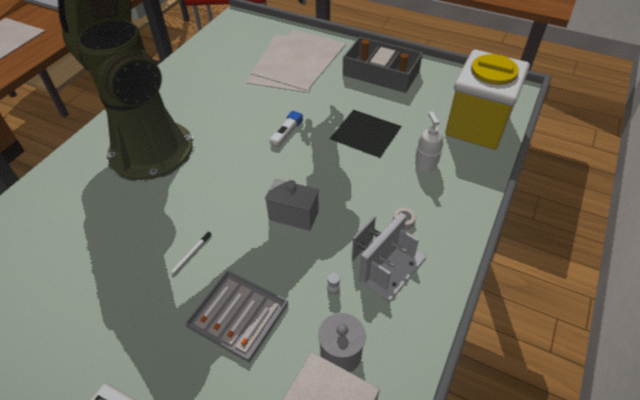

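Top shows the lid on the box at about (326,204), the mat left at (206,199), the dock at (333,125) with its plate at (330,140), tape at (289,130) and vial at (371,147). The scene view agrees, with the box at (292,205), knob at (291,187) and plate at (366,240). I'll enlarge both.

```bash
python3 - <<'E'
import cv2,numpy as np
def br(a): return np.clip(a.astype(float)*1.8,0,255).astype('uint8')
a=br(cv2.imread('pics/top0.png')[95:235,270:390]);b=br(cv2.imread('pics/scene0.png')[170:310,255:435])
cv2.imwrite('pics/c1.png',cv2.resize(a,None,fx=4.2,fy=4.2,interpolation=cv2.INTER_CUBIC))
cv2.imwrite('pics/c2.png',cv2.resize(b,None,fx=4.2,fy=4.2,interpolation=cv2.INTER_CUBIC))
E
```

```text
(no output)
```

View pics/c1.png

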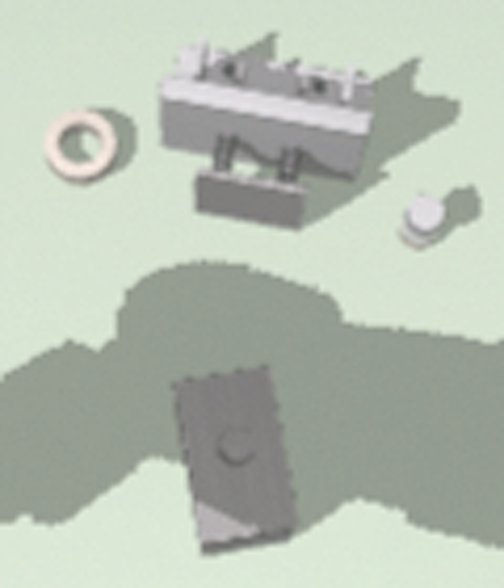

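View pics/c2.png

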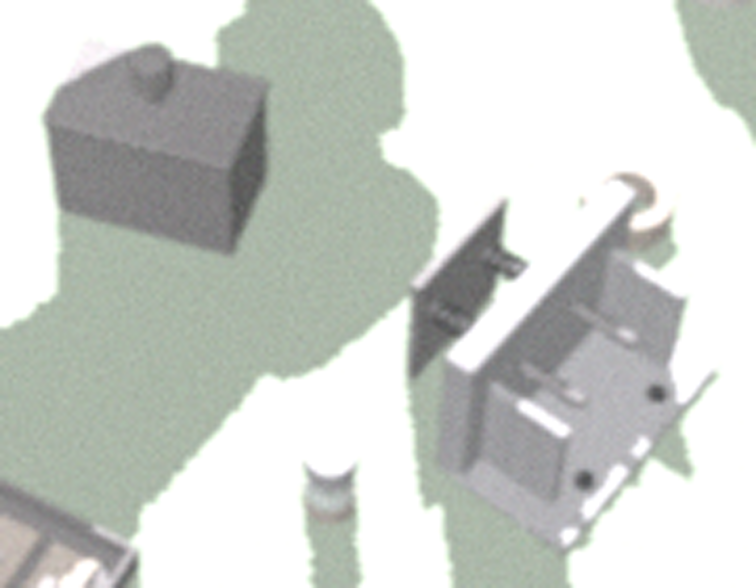

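The enlarged views show the lid corners clearly, at c1 (175,382), (268,366), (293,531), (203,543), with the knob at (236,445). The plate's near face has its lower edge from (196,210) to (302,228). Next I'll convert these to positions.

```bash
python3 - <<'E'
from h import *
c=snap('top');s=snap('scene')
def cr(p): return (p[0]/4.2+270-.4,p[1]/4.2+95-.4)
L=np.array([ray(c,*cr(p),.084)[:2] for p in[(175,382),(268,366),(293,531),(203,543)]])
print('lid',L.round(4).tolist(),L.mean(0)); 
ex=(L[0]+L[1]-L[2]-L[3])/2;ey=(L[0]+L[3]-L[1]-L[2])/2
print('len',np.linalg.norm(ex),np.linalg.norm(ey),'yaw',np.arctan2(ex[1],ex[0]),np.arctan2(-ey[0],ey[1]))
print('knob',ray(c,*cr((236,445)),.115))
for n,z,q in(('bot',.003,[(196,210),(302,228)]),('top',.089,[(197,172),(305,188)])):
    P=np.array([ray(c,*cr(p),z)[:2] for p in q]);d=P[0]-P[1]
    print('plate',n,P.round(4).tolist(),P.mean(0),np.linalg.norm(d),'yaw',np.arctan2(-d[0],d[1]))
P=np.array([ray(c,*cr(p),.105)[:2] for p in[(162,95),(370,130)]]);d=P[0]-P[1];print('brk',P.mean(0),np.linalg.norm(d),np.arctan2(-d[0],d[1]))
m=(c['pixels'].max(2)<45).astype('uint8');m[:, :150]=0;m[:,260:]=0;m[:150]=0;m[240:]=0
k=cv2.minAreaRect(cv2.findNonZero(m));print('matpx',k,'mat',ray(c,*k[0],.003))
# scene checks
def cs(p): return (p[0]/4.2+255-.4,p[1]/4.2+170-.4)
S=[ray(s,*cs(p),.084)[:2] for p in[(48,118),(228,166),(268,80)]];print('scene lid',np.round(S,4).tolist())
print('scene knob',ray(s,*cs((152,68)),.112))
print('scene plate top',[ray(s,*cs(p),.089)[:2].round(4).tolist() for p in[(412,290),(503,200)]], 'bot',ray(s,*cs((413,378)),.003))
print('vial,tape',ray(c,*cr((424,215)),.05),ray(c,*cr((82,146)),.015))
E
```

```text
lid [[0.5287, 0.0069], [0.5377, -0.0577], [0.4221, -0.0694], [0.4161, -0.0081]] [ 0.47614492 -0.03208545]
len 0.11490860258762682 0.06345964783289758 yaw 0.11650865585411697 0.11889802091413901
knob [ 0.47678551 -0.03211702  0.115     ]
plate bot [[0.6796, -0.0139], [0.6626, -0.0927]] [ 0.6711019  -0.05330071] 0.08064116799048787 yaw -0.2113272714964394
plate top [[0.6789, -0.0139], [0.6643, -0.0894]] [ 0.67160193 -0.05162499] 0.07689395667024582 yaw -0.1898001322209632
brk [ 0.71535757 -0.06336967] 0.14784734695780324 -0.21169420716388762
matpx ((205.71719360351562, 199.91848754882812), (46.61314010620117, 47.1842041015625), 2.0454084873199463) mat [0.51399669 0.33118207 0.003     ]
scene lid [[0.4322, -0.0709], [0.539, -0.0576], [0.5303, 0.0087]]
scene knob [ 0.48015545 -0.03377308  0.112     ]
scene plate top [[0.665, -0.0935], [0.6845, -0.0175]] bot [ 0.66741192 -0.08898491  0.003     ]
vial,tape [ 0.65426879 -0.17773021  0.05      ] [0.72877754 0.06985809 0.015     ]
```

Lid and box are at about (0.4765, -0.032), yaw 0.118. The dock is at (0.671, -0.053), yaw -0.212, and the mat centre at (0.514, 0.331). I'll move above the knob.

Emit:
{"fn": "arm_command", "kwargs": {"motion": [{"dx": -30, "dy": -29, "dz": 0, "spin": -3, "fingers": 60}, {"dx": -73, "dy": -70, "dz": 5, "spin": -6, "fingers": 60}, {"dx": -117, "dy": -113, "dz": 10, "spin": -10, "fingers": 60}, {"dx": -161, "dy": -155, "dz": 15, "spin": -14, "fingers": 60}, {"dx": -205, "dy": -198, "dz": 20, "spin": -18, "fingers": 60}, {"dx": -249, "dy": -240, "dz": 25, "spin": -22, "fingers": 60}, {"dx": -293, "dy": -283, "dz": 30, "spin": -25, "fingers": 60}, {"dx": -337, "dy": -325, "dz": 35, "spin": -28, "fingers": 60}, {"dx": -381, "dy": -367, "dz": 40, "spin": -31.4, "fingers": 60}, {"dx": -420, "dy": -405, "dz": 45, "spin": -31.4, "fingers": 60}]}}

```text
t: 1.95
tcp_pos: [0.4638, 0.0001, 0.1543]
eef_rot: [[-0.993, -0.118, 0.001], [-0.118, 0.993, 0.0], [-0.001, -0.0, -1.0]]
contact_force: [-0.3, 1.5, -0.1]
gripper_width: 0.7
grip_force: 0.0
```

Emit:
{"fn": "arm_command", "kwargs": {"motion": [{"dx": -24, "dy": -36, "dz": 4, "fingers": 60}, {"dx": -24, "dy": -36, "dz": 4, "fingers": 60}]}}

```text
$.motion[0]: bad value
```

```bash
python3 - <<'E'
from h import *
s=sense();p=np.array(s['tcp_pos']);R=np.array(s['eef_rot']);print(s['t'],p,np.array(s['joints']).round(3),R.round(3).tolist(),s['gripper_width'])
print('to knob mm',1000*R.T@(np.array([.4775,-.0325,.090])-p))
E
```

```text
1.95 [4.63798036e-01 1.13900076e-04 1.54320480e-01] [ 0.     0.082 -0.437  1.05   0.    -0.118] [[-0.993, -0.118, 0.001], [-0.118, 0.993, 0.0], [-0.001, -0.0, -1.0]] 0.7002412132489364
to knob mm [ -9.69461771 -33.99536632  64.33400315]
```

Emit:
{"fn": "arm_command", "kwargs": {"motion": [{"dx": -10, "dy": -34, "dz": 10, "spin": 0, "fingers": 60}, {"dx": -10, "dy": -34, "dz": 40, "spin": 0, "fingers": 60}, {"dx": -10, "dy": -34, "dz": 64, "spin": 0, "fingers": 60}, {"dx": -10, "dy": -34, "dz": 64, "spin": 0, "fingers": 60}]}}

```text
t: 2.45
tcp_pos: [0.4752, -0.0304, 0.0887]
eef_rot: [[-0.993, -0.118, -0.004], [-0.118, 0.993, 0.0], [0.004, 0.001, -1.0]]
contact_force: [-1.0, -0.4, -0.0]
gripper_width: 0.701
grip_force: 0.0
```

```bash
python3 - <<'E'
from h import *
s=sense();print(s['tcp_pos'],s['contact_force'])
a=snap('top')['pixels'][170:245,290:365];b=snap('scene')['pixels'][140:230,240:350]
f=lambda a:cv2.resize(np.clip(a[:,:,::-1]*2.0,0,255).astype('uint8'),(390,390),interpolation=cv2.INTER_CUBIC)
cv2.imwrite('pics/g1.png',np.hstack([f(a),f(b)]))
E
```

```text
[ 0.47523798 -0.03038033  0.08867001] [-9.92365176e-01 -3.72814482e-01 -9.56328369e-04]
```

View pics/g1.png

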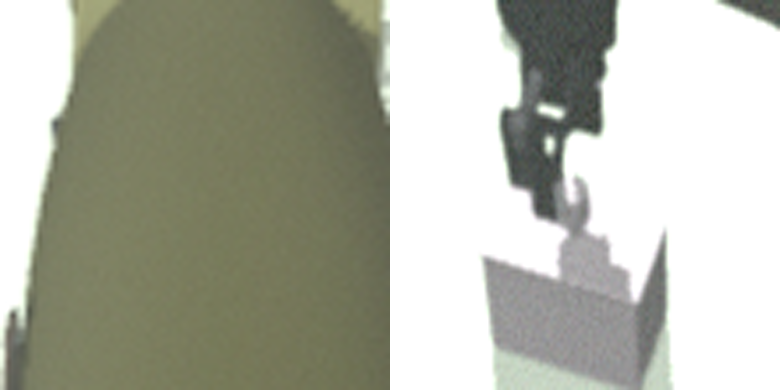

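The scene half shows the near finger tip at (545,215) beside the knob at (575,205). I'll check that against projection before closing.

```bash
python3 - <<'E'
from h import *
c=snap('scene');s=sense();p=np.array(s['tcp_pos']);R=np.array(s['eef_rot'])
g=lambda X:((proj(c,X)-[240,140])*[390/110,390/90]+[390,0]).round()
for k in(-35,35): print('finger',k,g(p+R@[0,k*1e-3,-.006]),g(p+R@[0,k*1e-3,-.03]))
print('knob',g([.4775,-.0325,.108]),'lid corners',[g(np.array([.4765,-.032,.084])+np.array([[.993,-.118,0],[.118,.993,0],[0,0,1]])@[a*.057,b*.034,0]) for a,b in((1,1),(1,-1),(-1,-1))])
E
```

```text
finger -35 [551. 257.] [548. 227.]
finger 35 [590. 167.] [588. 136.]
knob [568. 200.] lid corners [array([666., 210.]), array([631., 300.]), array([470., 247.])]
```

Emit:
{"fn": "arm_command", "kwargs": {"motion": [{"dx": -3, "dy": -2, "dz": 0, "spin": 0, "fingers": 20}, {"dx": -3, "dy": -2, "dz": 0, "spin": 0, "fingers": 15}, {"dx": -3, "dy": -2, "dz": 0, "spin": 0, "fingers": 15}, {"dx": -3, "dy": -2, "dz": 0, "spin": 0, "fingers": 15}, {"dx": -3, "dy": -2, "dz": 0, "spin": 0, "fingers": 15}], "squeeze": 30}}

```text
t: 3.22
tcp_pos: [0.4801, -0.032, 0.0901]
eef_rot: [[-0.993, -0.118, -0.0], [-0.118, 0.993, -0.0], [0.0, -0.0, -1.0]]
contact_force: [-0.8, 0.3, 0.4]
gripper_width: 0.177
grip_force: 0.0
```

```bash
python3 - <<'E'
from h import *
s=sense();print(s['tcp_pos'],s['contact_force'],s['gripper_width'],s['grip_force'])
b=snap('scene')['pixels'][140:230,240:350]
f=lambda a:cv2.resize(np.clip(a[:,:,::-1]*1.3,0,255).astype('uint8'),(660,540),interpolation=cv2.INTER_CUBIC)
cv2.imwrite('pics/g2.png',f(b))
E
```

```text
[ 0.48011344 -0.03195431  0.09009575] [-0.83796825  0.2702144   0.38341255] 0.17739914889299796 0.0
```

View pics/g2.png

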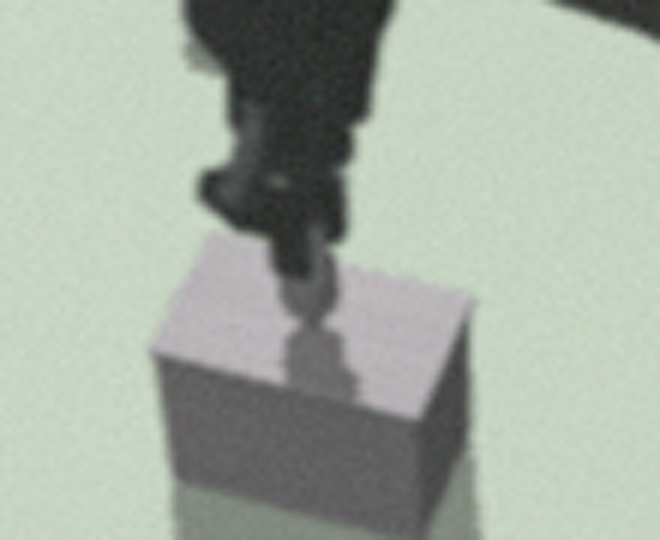

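The picture shows the shut fingers ending at about (295,278), with the knob centre at about (310,298) still free. The lid corners are at (152,352), (420,418) and (472,300).

```bash
python3 - <<'E'
from h import *
c=snap('scene');s=sense();p=np.array(s['tcp_pos']);R=np.array(s['eef_rot'])
g=lambda X:((proj(c,X)-[240,140]+.5)*6).round()
print('tcp',g(p),'grasp',g(p+R@[0,0,-.019]),'fingers',[g(p+R@[0,k,0]) for k in(-.012,.012)])
inv=lambda q,z:ray(c,q[0]/6+239.5,q[1]/6+139.5,z).round(4)
for q in((152,352),(420,418),(472,300),(205,235)):print(inv(q,.084))
for z in(.108,):print('knob',inv((310,297),z))
print('knob pred', g([.479,-.033,.120]),g([.479,-.033,.096]),g([.479,-.033,.084]))
print('box bottom',inv((180,482),0),inv((422,540),0))
E
```

```text
tcp [313. 312.] grasp [310. 280.] fingers [array([302., 334.]), array([324., 291.])]
[ 0.4304 -0.0734  0.084 ]
[ 0.5403 -0.0571  0.084 ]
[0.531 0.006 0.084]
[ 0.4177 -0.0098  0.084 ]
knob [ 0.4838 -0.0391  0.108 ]
knob pred [305. 261.] [308. 303.] [310. 323.]
box bottom [ 0.4329 -0.0706  0.    ] [ 0.5368 -0.0532  0.    ]
```

Nothing was gripped. The finger tips appear to sit higher than the nominal TCP, at about the knob's top. I'll open, go down 10 mm while watching the force, and close again.

Emit:
{"fn": "arm_command", "kwargs": {"motion": [{"dx": 0, "dy": -1, "dz": 0, "spin": 0, "fingers": 50}, {"dx": 0, "dy": -1, "dz": 0, "spin": 0, "fingers": 50}, {"dx": 0, "dy": -1, "dz": 5, "spin": 0, "fingers": 50}, {"dx": 0, "dy": -1, "dz": 10, "spin": 0, "fingers": 50}, {"dx": 0, "dy": -1, "dz": 10, "spin": 0, "fingers": 50}]}}

```text
t: 3.95
tcp_pos: [0.4797, -0.0329, 0.0794]
eef_rot: [[-0.993, -0.118, -0.001], [-0.118, 0.993, 0.0], [0.001, 0.0, -1.0]]
contact_force: [-0.6, -0.4, 0.9]
gripper_width: 0.587
grip_force: 0.0
```

Emit:
{"fn": "arm_command", "kwargs": {"motion": [{"dx": 0, "dy": 0, "dz": 0, "spin": 0, "fingers": 20}, {"dx": 0, "dy": 0, "dz": 0, "spin": 0, "fingers": 15}, {"dx": 0, "dy": 0, "dz": 0, "spin": 0, "fingers": 15}, {"dx": 0, "dy": 0, "dz": 0, "spin": 0, "fingers": 15}]}}

```text
t: 4.45
tcp_pos: [0.4805, -0.0331, 0.0804]
eef_rot: [[-0.993, -0.118, 0.0], [-0.118, 0.993, -0.0], [-0.0, -0.0, -1.0]]
contact_force: [-0.8, -1.3, 2.1]
gripper_width: 0.255
grip_force: 29.4
```

Now it grips, but above the knob's equator at 21.8 mm. I'll regrip 7 mm lower.

Emit:
{"fn": "arm_command", "kwargs": {"motion": [{"dx": 0, "dy": 0, "dz": 0, "spin": 0, "fingers": 40}, {"dx": 0, "dy": 0, "dz": 0, "spin": 0, "fingers": 40}, {"dx": 0, "dy": 0, "dz": 7, "spin": 0, "fingers": 40}, {"dx": 0, "dy": 0, "dz": 7, "spin": 0, "fingers": 40}, {"dx": 0, "dy": 0, "dz": 7, "spin": 0, "fingers": 15}, {"dx": 0, "dy": 0, "dz": 7, "spin": 0, "fingers": 15}, {"dx": 0, "dy": 0, "dz": 7, "spin": 0, "fingers": 15}, {"dx": 0, "dy": 0, "dz": 7, "spin": 0, "fingers": 15}], "squeeze": 40}}

```text
t: 5.45
tcp_pos: [0.4804, -0.033, 0.0731]
eef_rot: [[-0.993, -0.118, 0.0], [-0.118, 0.993, -0.0], [-0.0, -0.0, -1.0]]
contact_force: [-0.0, 0.7, -0.6]
gripper_width: 0.26
grip_force: 39.2
```

Emit:
{"fn": "arm_command", "kwargs": {"motion": [{"dx": 0, "dy": 0, "dz": -5, "spin": 0, "fingers": 15}, {"dx": 0, "dy": 0, "dz": -15, "spin": 0, "fingers": 15}, {"dx": 0, "dy": 0, "dz": -30, "spin": 0, "fingers": 15}, {"dx": 0, "dy": 0, "dz": -45, "spin": 0, "fingers": 15}, {"dx": 0, "dy": 0, "dz": -60, "spin": 0, "fingers": 15}, {"dx": 0, "dy": 0, "dz": -60, "spin": 0, "fingers": 15}]}}

```text
t: 6.2
tcp_pos: [0.4817, -0.0331, 0.1348]
eef_rot: [[-0.993, -0.118, 0.003], [-0.118, 0.993, -0.0], [-0.003, -0.001, -1.0]]
contact_force: [-0.0, -0.3, -2.1]
gripper_width: 0.266
grip_force: 39.2
```

```bash
python3 - <<'E'
from h import *
s=sense();print(s['tcp_pos'],s['contact_force'],s['gripper_width'],s['grip_force'])
p=np.array(s['tcp_pos']);R=np.array(s['eef_rot']);print(1000*R.T@(np.array([.514,.331,p[2]])-p))
c=snap('scene');b=c['pixels'][100:240,240:380]
cv2.imwrite('pics/g3.png',cv2.resize(np.clip(b[:,:,::-1]*1.3,0,255).astype('uint8'),(560,560),interpolation=cv2.INTER_CUBIC))
E
```

```text
[ 0.48167724 -0.03305453  0.1347958 ] [-0.04300794 -0.26134192 -2.08744031] 0.26569684093322393 39.21129047870636
[-7.50469813e+01  3.57698775e+02  2.20156683e-02]
```

View pics/g3.png

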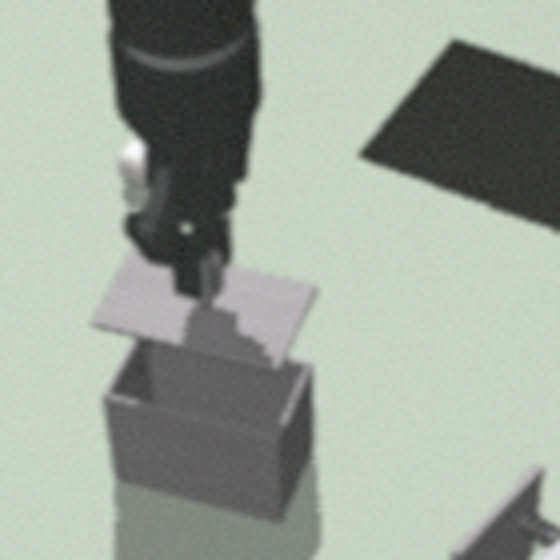

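The lid is off and hangs level in the fingers at (205,300), and the box is open below. Next I carry it to the mat.

Emit:
{"fn": "arm_command", "kwargs": {"motion": [{"dx": -3, "dy": 15, "dz": 0, "spin": 0, "fingers": 15}, {"dx": -11, "dy": 50, "dz": 0, "spin": 0, "fingers": 15}, {"dx": -20, "dy": 95, "dz": 0, "spin": 0, "fingers": 15}, {"dx": -30, "dy": 145, "dz": 0, "spin": 0, "fingers": 15}, {"dx": -40, "dy": 195, "dz": 0, "spin": 0, "fingers": 15}, {"dx": -51, "dy": 245, "dz": 0, "spin": 0, "fingers": 15}, {"dx": -61, "dy": 293, "dz": 0, "spin": 0, "fingers": 15}, {"dx": -70, "dy": 330, "dz": 0, "spin": 0, "fingers": 15}, {"dx": -75, "dy": 352, "dz": 0, "spin": 0, "fingers": 15}, {"dx": -75, "dy": 358, "dz": 0, "spin": 0, "fingers": 15}]}}

```text
t: 7.5
tcp_pos: [0.5119, 0.3324, 0.1323]
eef_rot: [[-0.993, -0.119, -0.001], [-0.119, 0.993, -0.001], [0.001, -0.001, -1.0]]
contact_force: [0.1, -1.2, -2.5]
gripper_width: 0.261
grip_force: 39.4
```

Emit:
{"fn": "arm_command", "kwargs": {"motion": [{"dx": 0, "dy": 0, "dz": 10, "spin": 0, "fingers": 15}, {"dx": 0, "dy": 0, "dz": 30, "spin": 0, "fingers": 15}, {"dx": 0, "dy": 0, "dz": 55, "spin": 0, "fingers": 15}, {"dx": 0, "dy": 0, "dz": 80, "spin": 0, "fingers": 15}, {"dx": 0, "dy": 0, "dz": 100, "spin": 0, "fingers": 15}, {"dx": 0, "dy": 0, "dz": 115, "spin": 0, "fingers": 15}, {"dx": 0, "dy": 0, "dz": 122, "spin": 0, "fingers": 15}, {"dx": 0, "dy": 0, "dz": 126, "spin": 0, "fingers": 15}, {"dx": 0, "dy": 0, "dz": 126, "spin": 0, "fingers": 15}]}}

```text
t: 8.62
tcp_pos: [0.5128, 0.3314, 0.0074]
eef_rot: [[-0.993, -0.118, 0.0], [-0.118, 0.993, 0.0], [-0.0, 0.0, -1.0]]
contact_force: [0.5, 0.5, -1.8]
gripper_width: 0.262
grip_force: 39.4
```

Emit:
{"fn": "arm_command", "kwargs": {"motion": [{"dx": 0, "dy": 0, "dz": 2, "spin": 0, "fingers": 15}, {"dx": 0, "dy": 0, "dz": 4, "spin": 0, "fingers": 15}, {"dx": 0, "dy": 0, "dz": 5, "spin": 0, "fingers": 15}, {"dx": 0, "dy": 0, "dz": 5, "spin": 0, "fingers": 15}]}}

```text
t: 9.12
tcp_pos: [0.5125, 0.3314, 0.002]
eef_rot: [[-0.993, -0.118, -0.0], [-0.118, 0.993, -0.0], [0.0, -0.0, -1.0]]
contact_force: [-1.0, -0.2, -1.9]
gripper_width: 0.257
grip_force: 39.4
```

Emit:
{"fn": "arm_command", "kwargs": {"motion": [{"dx": 0, "dy": 0, "dz": 1, "spin": 0, "fingers": 15}, {"dx": 0, "dy": 0, "dz": 2, "spin": 0, "fingers": 15}, {"dx": 0, "dy": 0, "dz": 2, "spin": 0, "fingers": 15}]}}

```text
t: 9.5
tcp_pos: [0.5127, 0.3315, 0.0011]
eef_rot: [[-0.993, -0.118, 0.0], [-0.118, 0.993, 0.0], [-0.001, 0.0, -1.0]]
contact_force: [-3.5, -1.3, 7.7]
gripper_width: 0.256
grip_force: 40.2
```

The lid is down (+7.7 N). I'll release it, rise, and take a picture.

Emit:
{"fn": "arm_command", "kwargs": {"motion": [{"dx": 0, "dy": 0, "dz": -1, "spin": 0, "fingers": 26}, {"dx": 0, "dy": 0, "dz": -1, "spin": 0, "fingers": 45}, {"dx": 0, "dy": 0, "dz": -1, "spin": 0, "fingers": 60}, {"dx": 0, "dy": 0, "dz": -6, "spin": 0, "fingers": 60}, {"dx": 0, "dy": 0, "dz": -30, "spin": 0, "fingers": 60}, {"dx": 0, "dy": 0, "dz": -80, "spin": 0, "fingers": 60}, {"dx": 0, "dy": 0, "dz": -130, "spin": 0, "fingers": 80}, {"dx": 0, "dy": 0, "dz": -150, "spin": 0, "fingers": 80}]}}

```text
t: 10.5
tcp_pos: [0.5142, 0.3324, 0.1541]
eef_rot: [[-0.993, -0.118, 0.004], [-0.118, 0.993, 0.003], [-0.005, 0.002, -1.0]]
contact_force: [0.7, 0.1, -0.6]
gripper_width: 0.941
grip_force: 0.0
```

```bash
python3 - <<'E'
from h import *
t=snap('top');c=snap('scene');T=np.clip(t['pixels'][95:245,270:390,::-1]*1.8,0,255).astype('uint8')
a=cv2.resize(T,None,fx=4,fy=4,interpolation=cv2.INTER_CUBIC)
S=c['pixels'][100:250,255:335,::-1];S=cv2.resize(np.clip(S*1.3,0,255).astype('uint8'),None,fx=4,fy=4,interpolation=cv2.INTER_CUBIC)
cv2.imwrite('pics/g4.png',np.hstack([a,S]))
np.save('t1.npy',t['pixels'])
for k in('lid','box','mat'):
  for b in boxes_of('scene',k)[:2]: print(k,b['conf'],b['box'],ray(c,*b['box'][:2],.02))
M=c['pixels'][110:165,325:410,::-1]; cv2.imwrite('pics/mat.png',cv2.resize(M,None,fx=5,fy=5))
E
```

```text
lid 0.57 [366.4, 130.9, 46.1, 24.1] [0.52778789 0.31722817 0.02      ]
box 0.85 [291.4, 204.2, 52.1, 50.7] [ 0.46657177 -0.0163532   0.02      ]
mat 0.95 [365.6, 134.1, 65.7, 46.6] [0.53105123 0.30375128 0.02      ]
```

View pics/g4.png

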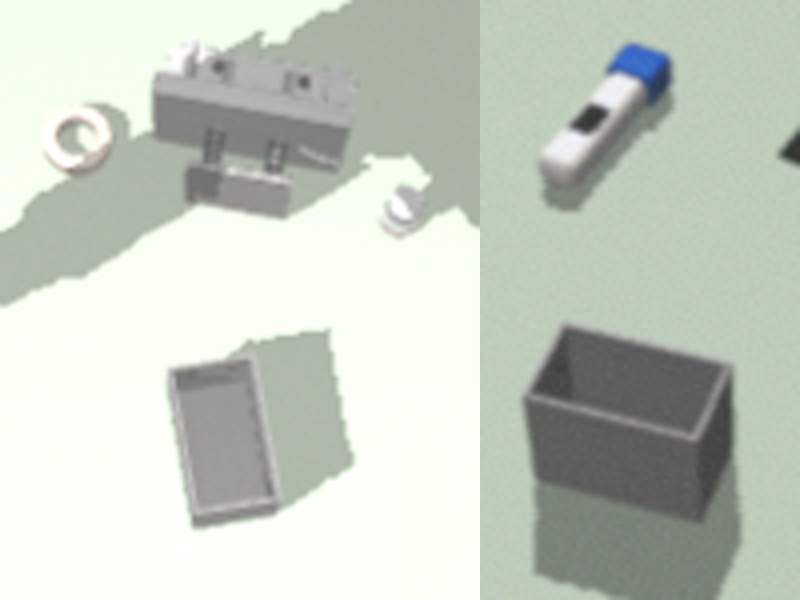

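View pics/mat.png

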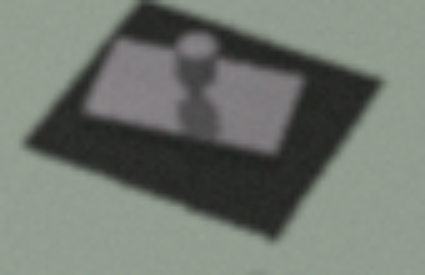

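The lid lies flat and central on the mat. The open box's rim corners in the left half are (168,368), (254,352), (278,505), (193,516). The plate's lower edge runs (187,201) to (289,217).

```bash
python3 - <<'E'
from h import *
t=snap('top');c=snap('scene')
def fit(n,L):
    L=np.array(L);ex=(L[0]+L[1]-L[2]-L[3])/2;ey=(L[0]+L[3]-L[1]-L[2])/2
    print(n,L.mean(0).round(4),np.linalg.norm(ex).round(4),np.linalg.norm(ey).round(4),'yaw',np.arctan2(ex[1],ex[0]).round(3),np.arctan2(-ey[0],ey[1]).round(3))
fit('top',[ray(t,p[0]/4+269.6,p[1]/4+94.6,.08)[:2] for p in[(168,368),(254,352),(278,505),(193,516)]])
fit('scene',[ray(c,(p[0]-480)/4+254.6,p[1]/4+99.6,.08)[:2] for p in[(733,366),(697,436),(527,398),(565,325)]])
for z,q in((.003,[(187,201),(289,217)]),(.089,[(190,163),(291,180)])):
    P=np.array([ray(t,p[0]/4+269.6,p[1]/4+94.6,z)[:2] for p in q]);d=P[0]-P[1];print(P.mean(0),np.linalg.norm(d),np.arctan2(-d[0],d[1]))
s=sense();p=np.array(s['tcp_pos']);R=np.array(s['eef_rot']);print(s['t'],1000*R.T@(np.array([.479,-.033,.154])-p))
E
```

```text
top [ 0.4758 -0.032 ] 0.1117 0.0625 yaw 0.117 0.124
scene [ 0.4811 -0.0328] 0.1066 0.0597 yaw 0.156 0.123
[ 0.67072417 -0.05396251] 0.08129787873842485 -0.19811676818765372
[ 0.67151022 -0.05269248] 0.07575008224035014 -0.2105003309310764
10.85 [  75.26879128 -357.37082254   -5.00529479]
```

Emit:
{"fn": "arm_command", "kwargs": {"motion": [{"dx": 3, "dy": -15, "dz": 0, "spin": 0, "fingers": 85}, {"dx": 12, "dy": -60, "dz": 0, "spin": 0, "fingers": 85}, {"dx": 24, "dy": -115, "dz": 0, "spin": 0, "fingers": 85}, {"dx": 36, "dy": -170, "dz": 0, "spin": 0, "fingers": 85}, {"dx": 48, "dy": -225, "dz": 0, "spin": 0, "fingers": 85}, {"dx": 59, "dy": -280, "dz": 0, "spin": 0, "fingers": 85}, {"dx": 68, "dy": -325, "dz": 0, "spin": 0, "fingers": 85}, {"dx": 75, "dy": -350, "dz": 0, "spin": 0, "fingers": 85}, {"dx": 75, "dy": -357, "dz": 0, "spin": 0, "fingers": 85}, {"dx": 75, "dy": -357, "dz": 0, "spin": 0, "fingers": 85}]}}

```text
t: 12.1
tcp_pos: [0.4799, -0.0322, 0.1498]
eef_rot: [[-0.993, -0.117, -0.0], [-0.117, 0.993, 0.0], [0.0, 0.0, -1.0]]
contact_force: [0.1, 1.1, -0.6]
gripper_width: 0.993
grip_force: 0.0
```

Emit:
{"fn": "arm_command", "kwargs": {"motion": [{"dx": 1, "dy": 0, "dz": 15, "spin": 0, "fingers": 85}, {"dx": 1, "dy": 0, "dz": 35, "spin": 0, "fingers": 85}, {"dx": 1, "dy": 0, "dz": 50, "spin": 0, "fingers": 85}, {"dx": 1, "dy": 0, "dz": 60, "spin": 0, "fingers": 85}, {"dx": 1, "dy": 0, "dz": 60, "spin": 0, "fingers": 85}]}}

```text
t: 12.72
tcp_pos: [0.4785, -0.0318, 0.0892]
eef_rot: [[-0.993, -0.118, -0.002], [-0.118, 0.993, 0.0], [0.002, 0.0, -1.0]]
contact_force: [0.1, 0.2, 0.1]
gripper_width: 0.996
grip_force: 0.0
```

Emit:
{"fn": "arm_command", "kwargs": {"motion": [{"dx": 0, "dy": 0, "dz": 10, "spin": 0, "fingers": 85}, {"dx": 0, "dy": 0, "dz": 25, "spin": 0, "fingers": 85}, {"dx": 0, "dy": 0, "dz": 40, "spin": 0, "fingers": 85}, {"dx": 0, "dy": 0, "dz": 54, "spin": 0, "fingers": 85}, {"dx": 0, "dy": 0, "dz": 58, "spin": 0, "fingers": 85}, {"dx": 0, "dy": 0, "dz": 58, "spin": 0, "fingers": 85}]}}

```text
t: 13.48
tcp_pos: [0.479, -0.0321, 0.0318]
eef_rot: [[-0.993, -0.118, -0.001], [-0.118, 0.993, 0.0], [0.001, 0.0, -1.0]]
contact_force: [0.3, 0.1, -0.3]
gripper_width: 0.998
grip_force: 0.0
```

Emit:
{"fn": "arm_command", "kwargs": {"motion": [{"dx": 0, "dy": 0, "dz": 0, "spin": 0, "fingers": 55}, {"dx": 0, "dy": 0, "dz": 0, "spin": 0, "fingers": 55}, {"dx": 0, "dy": 0, "dz": 0, "spin": 0, "fingers": 55}, {"dx": 0, "dy": 0, "dz": 0, "spin": 0, "fingers": 55}], "squeeze": 50}}

```text
t: 13.98
tcp_pos: [0.4799, -0.0326, 0.033]
eef_rot: [[-0.993, -0.118, 0.001], [-0.118, 0.993, -0.001], [-0.001, -0.001, -1.0]]
contact_force: [-1.2, -3.1, 5.6]
gripper_width: 0.731
grip_force: 54.3
```

The box is gripped. I'll lift it a few mm, turn +18.6° and stop about 20 mm short of the plate.

Emit:
{"fn": "arm_command", "kwargs": {"motion": [{"dx": 0, "dy": 0, "dz": -3, "spin": 0, "fingers": 55}, {"dx": 0, "dy": 0, "dz": -6, "spin": 0, "fingers": 55}, {"dx": -10, "dy": -2, "dz": -6, "spin": 2, "fingers": 55}, {"dx": -30, "dy": -5, "dz": -6, "spin": 5, "fingers": 55}, {"dx": -52, "dy": -9, "dz": -6, "spin": 9, "fingers": 55}, {"dx": -75, "dy": -13, "dz": -6, "spin": 13, "fingers": 55}, {"dx": -95, "dy": -16, "dz": -6, "spin": 16, "fingers": 55}, {"dx": -110, "dy": -18, "dz": -6, "spin": 18, "fingers": 55}, {"dx": -116, "dy": -19, "dz": -6, "spin": 18.6, "fingers": 55}, {"dx": -116, "dy": -19, "dz": -6, "spin": 18.6, "fingers": 55}]}}

```text
t: 15.22
tcp_pos: [0.5967, -0.0372, 0.0376]
eef_rot: [[-0.979, 0.205, -0.001], [0.205, 0.979, 0.0], [0.001, -0.0, -1.0]]
contact_force: [-1.4, -0.3, -5.0]
gripper_width: 0.733
grip_force: 55.9
```

```bash
python3 - <<'E'
from h import *
s=sense();p=np.array(s['tcp_pos']);R=np.array(s['eef_rot']);print(s['t'],p,R.round(3).tolist(),s['contact_force'])
yaw=np.arctan2(-R[0,1],R[1,1]);print('yaw',yaw)
t=snap('top');c=snap('scene')
a=cv2.resize(np.clip(t['pixels'][95:215,285:375,::-1]*1.8,0,255).astype('uint8'),None,fx=4,fy=4,interpolation=cv2.INTER_CUBIC)
b=cv2.resize(np.clip(c['pixels'][170:290,305:415,::-1]*1.3,0,255).astype('uint8'),None,fx=4,fy=4,interpolation=cv2.INTER_CUBIC)
cv2.imwrite('pics/g5.png',np.hstack([a,b]))
E
```

```text
15.225 [ 0.59665687 -0.03724112  0.03760728] [[-0.979, 0.205, -0.001], [0.205, 0.979, 0.0], [0.001, -0.0, -1.0]] [-1.41020697 -0.31654083 -4.99348546]
yaw -0.20644211414196162
```

View pics/g5.png

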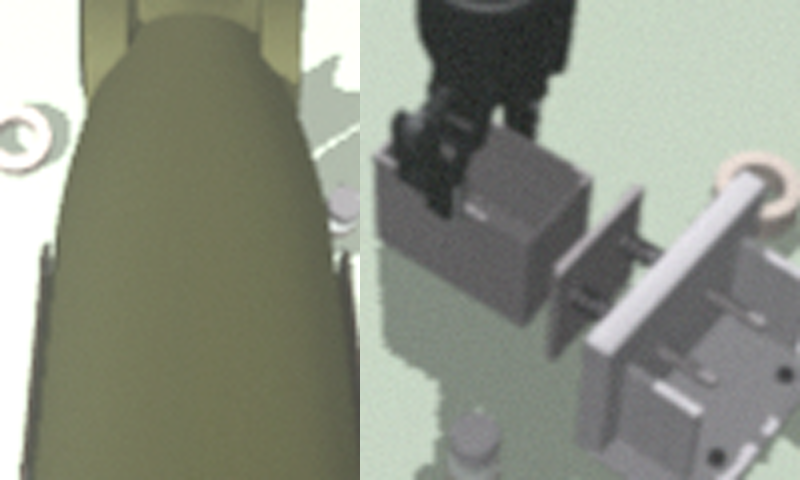

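The box end's rim runs (525,240) to (590,178), parallel to the plate's top edge from (555,270) to (640,190). I'll compute the offsets within this one view.

```bash
python3 - <<'E'
from h import *
c=snap('scene')
f=lambda x,y,z:ray(c,(x-360)/4+304.6,y/4+169.6,z)[:2]
E=[f(525,240,.085),f(590,178,.085)];P=[f(555,270,.089),f(640,190,.089)]
for n,q in(('end',E),('plate',P)):
    d=q[1]-q[0];print(n,np.round(q,4).tolist(),np.mean(q,0),np.linalg.norm(d),np.arctan2(-d[0],d[1]))
for y in(-.19,-.207,-.24):
    X=np.array([np.cos(y),np.sin(y)]);Y=np.array([-X[1],X[0]]);D=np.mean(E,0)-np.mean(P,0);print(y,'gap',-D@X,'lat',D@Y)
s=sense();p=np.array(s['tcp_pos'])[:2];X=np.array([np.cos(-.207),np.sin(-.207)]);Y=np.array([-X[1],X[0]]);d=p-np.array([.671,-.0535]);print('robot-frame est',d@X,d@Y)
E
```

```text
end [[0.6402, -0.0747], [0.655, -0.0182]] [ 0.64761267 -0.04648338] 0.058400549032878266 -0.2566850180598151
plate [[0.6645, -0.089], [0.6848, -0.017]] [ 0.67467383 -0.05299597] 0.07484270375062675 -0.27418973663641766
-0.19 gap 0.02780413561210696 lat 0.001284652320566256
-0.207 gap 0.02782195604881831 lat 0.0008118191539947808
-0.24 gap 0.02783359353843233 lat -0.0001065807604998419
robot-frame est -0.07695503194391616 0.00047040632187825905
```

Squareness is within about 0.02 rad and the lateral offset is about 1 mm. I'll lower the box onto the trolley and then creep forward.

Emit:
{"fn": "arm_command", "kwargs": {"motion": [{"dx": -3, "dy": 0, "dz": 2, "spin": 0, "fingers": 55}, {"dx": -6, "dy": 0, "dz": 4, "spin": 0, "fingers": 55}, {"dx": -8, "dy": 0, "dz": 5, "spin": 0, "fingers": 55}, {"dx": -10, "dy": 0, "dz": 5, "spin": 0, "fingers": 55}, {"dx": -10, "dy": 0, "dz": 5, "spin": 0, "fingers": 55}]}}

```text
t: 16.0
tcp_pos: [0.6069, -0.0394, 0.0331]
eef_rot: [[-0.979, 0.205, 0.001], [0.205, 0.979, -0.0], [-0.001, 0.0, -1.0]]
contact_force: [0.2, -0.7, -5.6]
gripper_width: 0.729
grip_force: 55.9
```

Emit:
{"fn": "arm_command", "kwargs": {"motion": [{"dx": -1, "dy": 0, "dz": 0, "spin": 0, "fingers": 55}, {"dx": -2, "dy": 0, "dz": 0, "spin": 0, "fingers": 55}, {"dx": -3, "dy": 0, "dz": 0, "spin": 0, "fingers": 55}, {"dx": -4, "dy": 0, "dz": 0, "spin": 0, "fingers": 55}, {"dx": -5, "dy": 0, "dz": 0, "spin": 0, "fingers": 55}, {"dx": -6, "dy": 0, "dz": 0, "spin": 0, "fingers": 55}, {"dx": -6, "dy": 0, "dz": 0, "spin": 0, "fingers": 55}, {"dx": -6, "dy": 0, "dz": 0, "spin": 0, "fingers": 55}]}}

```text
t: 17.0
tcp_pos: [0.6125, -0.0406, 0.0331]
eef_rot: [[-0.979, 0.205, 0.0], [0.205, 0.979, -0.0], [-0.0, -0.0, -1.0]]
contact_force: [-1.0, -0.2, -4.5]
gripper_width: 0.733
grip_force: 55.9
```

Fz shows the box still hanging, so I lower a little more.

Emit:
{"fn": "arm_command", "kwargs": {"motion": [{"dx": 0, "dy": 0, "dz": 1, "spin": 0, "fingers": 55}, {"dx": 0, "dy": 0, "dz": 1, "spin": 0, "fingers": 55}, {"dx": 0, "dy": 0, "dz": 1, "spin": 0, "fingers": 55}]}}

```text
t: 17.38
tcp_pos: [0.6126, -0.0407, 0.033]
eef_rot: [[-0.979, 0.205, 0.001], [0.205, 0.979, -0.0], [-0.001, 0.0, -1.0]]
contact_force: [-4.2, -0.6, 6.6]
gripper_width: 0.735
grip_force: 57.1
```

The box is standing. I'll ease off 0.4 mm and creep on.

Emit:
{"fn": "arm_command", "kwargs": {"motion": [{"dx": 0, "dy": 0, "dz": -0.4, "spin": 0, "fingers": 55}, {"dx": -1, "dy": 0, "dz": -0.4, "spin": 0, "fingers": 55}, {"dx": -2, "dy": 0, "dz": -0.4, "spin": 0, "fingers": 55}, {"dx": -3, "dy": 0, "dz": -0.4, "spin": 0, "fingers": 55}, {"dx": -4, "dy": 0, "dz": -0.4, "spin": 0, "fingers": 55}, {"dx": -4, "dy": 0, "dz": -0.4, "spin": 0, "fingers": 55}, {"dx": -4, "dy": 0, "dz": -0.4, "spin": 0, "fingers": 55}]}}

```text
t: 18.25
tcp_pos: [0.6145, -0.041, 0.033]
eef_rot: [[-0.979, 0.205, -0.003], [0.205, 0.979, 0.001], [0.003, 0.0, -1.0]]
contact_force: [-8.9, 0.2, 11.4]
gripper_width: 0.73
grip_force: 57.7
```

```bash
cat > f.py <<'E'
from h import *
F=[];Z=[]
for i in range(6):
    camera('scene');s=sense();R=np.array(s['eef_rot']);F.append(R.T@np.array(s['contact_force']));Z.append(s['tcp_pos'])
print(s['t'],'tool force',np.mean(F,0).round(2),np.std(F,0).round(2),'tcp',np.mean(Z,0).round(4))
E
python3 f.py
```

```text
18.55 tool force [  8.79  -1.77 -10.64] [0.85 0.61 0.29] tcp [ 0.6145 -0.041   0.033 ]
```

Downward load gives friction. I'll ease up 0.8 mm more and read again.

Emit:
{"fn": "arm_command", "kwargs": {"motion": [{"dx": 0, "dy": 0, "dz": -0.8, "spin": 0, "fingers": 55}, {"dx": 0, "dy": 0, "dz": -0.8, "spin": 0, "fingers": 55}, {"dx": 0, "dy": 0, "dz": -0.8, "spin": 0, "fingers": 55}]}}

```text
t: 18.92
tcp_pos: [0.6158, -0.0412, 0.0331]
eef_rot: [[-0.979, 0.205, -0.001], [0.205, 0.979, 0.0], [0.001, 0.0, -1.0]]
contact_force: [-4.7, 1.1, 2.0]
gripper_width: 0.734
grip_force: 56.8
```

```bash
python3 f.py
```

```text
19.225 tool force [ 3.54 -0.16 -0.31] [1.01 0.51 1.12] tcp [ 0.6161 -0.0413  0.0331]
```

Emit:
{"fn": "arm_command", "kwargs": {"motion": [{"dx": -0.8, "dy": 0, "dz": 0, "spin": 0, "fingers": 55}, {"dx": -1.6, "dy": 0, "dz": 0, "spin": 0, "fingers": 55}, {"dx": -2.4, "dy": 0, "dz": 0, "spin": 0, "fingers": 55}, {"dx": -3.2, "dy": 0, "dz": 0, "spin": 0, "fingers": 55}, {"dx": -4, "dy": 0, "dz": 0, "spin": 0, "fingers": 55}, {"dx": -4, "dy": 0, "dz": 0, "spin": 0, "fingers": 55}]}}

```text
t: 19.98
tcp_pos: [0.619, -0.042, 0.0331]
eef_rot: [[-0.979, 0.205, -0.002], [0.205, 0.979, 0.0], [0.002, -0.0, -1.0]]
contact_force: [-6.3, 1.8, 2.6]
gripper_width: 0.732
grip_force: 56.7
```

```bash
python3 f.py
```

```text
20.275 tool force [ 6.64 -0.04 -1.64] [0.3  0.52 0.43] tcp [ 0.619  -0.042   0.0331]
```

Emit:
{"fn": "arm_command", "kwargs": {"motion": [{"dx": -0.8, "dy": 0, "dz": -0.2, "spin": 0, "fingers": 55}, {"dx": -1.6, "dy": 0, "dz": -0.2, "spin": 0, "fingers": 55}, {"dx": -2.4, "dy": 0, "dz": -0.2, "spin": 0, "fingers": 55}, {"dx": -3.2, "dy": 0, "dz": -0.2, "spin": 0, "fingers": 55}, {"dx": -4, "dy": 0, "dz": -0.2, "spin": 0, "fingers": 55}, {"dx": -4.5, "dy": 0, "dz": -0.2, "spin": 0, "fingers": 55}, {"dx": -5, "dy": 0, "dz": -0.2, "spin": 0, "fingers": 55}, {"dx": -5, "dy": 0, "dz": -0.2, "spin": 0, "fingers": 55}]}}

```text
t: 21.28
tcp_pos: [0.623, -0.0429, 0.0331]
eef_rot: [[-0.979, 0.205, -0.003], [0.205, 0.979, 0.001], [0.003, -0.0, -1.0]]
contact_force: [-7.9, 1.6, 3.5]
gripper_width: 0.729
grip_force: 56.8
```

```bash
cat >> f.py <<'E'
# plate motion: warp scene picture onto plane z=.089 in the dock frame, compare plate's top edge with scene0
c=camera('scene');X=np.array([np.cos(-.207),np.sin(-.207)]);Y=np.array([-X[1],X[0]]);O=np.array([.671,-.0535])
xs=np.arange(-.02,.045,.0005);ys=np.arange(-.038,-.034,.0005)
def prof(im,ys):
    U=np.array([[proj(c,[*(O+x*X+y*Y),.089]) for y in ys] for x in xs],'float32')
    return cv2.remap(im.astype('float32').mean(2),U,None,cv2.INTER_CUBIC).mean(1)
import sys
for lo in(-.036,-.02,0,.02,.032):
    ys=np.arange(lo-.004,lo+.004,.001)
    a=prof(cv2.imread('pics/scene0.png'),ys);b=prof(c['pixels'],ys)
    print(lo,'was',a[::8].astype(int),'now',b[::8].astype(int))
E
python3 f.py
```

```text
21.575 tool force [ 8.42 -0.1  -3.01] [0.52 0.43 0.47] tcp [ 0.623  -0.0429  0.0331]
-0.036 was [ 98  98  96  97  96 111 102  62  57  63  57  56  52  60  68 118 166] now [ 83  76  75  76  76  74  75  81  72  61  61  62  51  55  53 106 166]
-0.02 was [ 96  96  98  97  98 131 119  64  60  59  59  59  59  58  81 130 166] now [ 74  74  75  74  76  74  76  83  72  60  62  60  60  60  60 108 170]
0 was [ 97  98 104 138 150 148 121  66  60  61  65  60  57  71  73 106 166] now [ 72  75  72  72  73  72  79 120  96  59  60  66  60  58  61 108 169]
0.02 was [148 151 150 151 151 148 127  70  58  75 127 150 151 152 151 152 168] now [ 72  72  72  72  73  75  83 110 102  60  64 106 149 155 154 157 172]
0.032 was [151 150 150 151 150 144 130  80 115 150 151 151 150 150 150 151 166] now [149 148 148 145 151 153 150 141 114  84 136 155 156 154 155 154 170]
```

The plate is about 7.5 mm in, from the edge shift and the 0.45 N/mm slope. I'll go another 8 mm slowly, easing the downward load.

Emit:
{"fn": "arm_command", "kwargs": {"motion": [{"dx": -1, "dy": 0, "dz": -0.2, "spin": 0, "fingers": 55}, {"dx": -2, "dy": 0, "dz": -0.3, "spin": 0, "fingers": 55}, {"dx": -3, "dy": 0, "dz": -0.4, "spin": 0, "fingers": 55}, {"dx": -4, "dy": 0, "dz": -0.4, "spin": 0, "fingers": 55}, {"dx": -5, "dy": 0, "dz": -0.4, "spin": 0, "fingers": 55}, {"dx": -6, "dy": 0, "dz": -0.4, "spin": 0, "fingers": 55}, {"dx": -7, "dy": 0, "dz": -0.4, "spin": 0, "fingers": 55}, {"dx": -8, "dy": 0, "dz": -0.4, "spin": 0, "fingers": 55}, {"dx": -8, "dy": 0, "dz": -0.4, "spin": 0, "fingers": 55}]}}

```text
t: 22.75
tcp_pos: [0.6295, -0.0444, 0.0331]
eef_rot: [[-0.979, 0.205, -0.006], [0.205, 0.979, 0.001], [0.006, -0.0, -1.0]]
contact_force: [-11.5, 2.1, 3.8]
gripper_width: 0.731
grip_force: 56.9
```

```bash
cat >> f.py <<'E'
best=[]
for lo in(-.03,-.02,-.01,0,.01,.02,.03):
    ys=np.arange(lo-.004,lo+.004,.001);a=prof(cv2.imread('pics/scene0.png'),ys);b=prof(c['pixels'],ys)
    e=lambda v,s:xs[s:][np.argmin(np.gradient(cv2.GaussianBlur(v.reshape(-1,1),(1,9),2).ravel())[s:])]
    best.append((e(b,42)-e(a,30))*1000)
print('plate in mm',np.round(best,1))
E
python3 f.py | grep -v was; python3 - <<'E'
from h import *
s=sense();R=np.array(s['eef_rot']);p=np.array(s['tcp_pos'])[:2];X=np.array([np.cos(-.207),np.sin(-.207)]);d=p-np.array([.671,-.0535]);print(d@X,d@[-X[1],X[0]],'yaw',np.arctan2(-R[0,1],R[1,1]),np.arccos(-R[2,2]))
E
```

```text
23.05 tool force [11.21 -0.05 -4.23] [0.46 0.53 0.24] tcp [ 0.6296 -0.0444  0.0331]
plate in mm [13.5 13.5 13.5 13.5 13.5 14.  13.5]
-0.04242997115294502 0.00042081938355359043 yaw -0.20668291983914353 0.005673694304365988
```

The plate is in 13.5 mm evenly across its width (about 7.4 N), square and centred. I'll hold briefly and hand in.

Emit:
{"fn": "arm_command", "kwargs": {"motion": [{"dx": 0, "dy": 0, "dz": 0, "spin": 0, "fingers": 55}, {"dx": 0, "dy": 0, "dz": 0, "spin": 0, "fingers": 55}, {"dx": 0, "dy": 0, "dz": 0, "spin": 0, "fingers": 55}, {"dx": 0, "dy": 0, "dz": 0, "spin": 0, "fingers": 55}, {"dx": 0, "dy": 0, "dz": 0, "spin": 0, "fingers": 55}]}}

```text
t: 23.72
tcp_pos: [0.6296, -0.0444, 0.0331]
eef_rot: [[-0.979, 0.205, -0.006], [0.205, 0.979, 0.001], [0.006, -0.0, -1.0]]
contact_force: [-10.7, 0.9, 4.3]
gripper_width: 0.726
grip_force: 56.9
```

```bash
python3 -c "
from cell import *
print(hand_in())"
```

```text
the job is handed in; nothing more can be done
None
```

The job is handed in: the lid lies flat near the middle of the mat, and the fingers hold the box square and centred on the sprung plate, pressed in about 13.5 mm (roughly 7.4 N by the spring rate); no verdict came back.

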